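# Seal the bulk-goods tub

## Task

Swing the half-open lid of the bulk-goods tub down shut, then press its raised sealing rim home section by section, three along the front and two along each side, until all seven sections are fully seated, flush with the lid panel. Leave the bucket, the bottle and the scoop where they stand.

Things in the scene. Friction and masses are not known exactly. Their poses are not given: they have to be found in the camera images.
- tub: White plastic bulk-goods tub, fixed to the counter, 180 (x) x 220 (y) x 100 mm high, with a dark rubber gasket round its mouth. Origin at the centre of its underside, z up, -x its front (towards the robot, tub yaw within 0.3 rad), +x its hinge side. The closed lid covers x -100 to +100 mm and y -120 to +120 mm; the top of its panel is then 110 mm above the counter.
- lid (a joint): Hinge angle (rad) of the tub's lid, a grey panel with a white rim: 0 shut, growing as it opens; starts 0.5 to 0.85. The hinge lies along the tub's y at x 100, z 104 mm of the tub; the front edge, 200 mm from it, starts up to 280 mm above the counter. Stiff: the lid stays where it is left; a few newtons on its upper face push it down onto the tub.
- lid_middle (a point): Middle of the upper face of the flat lid panel (168 x 184 mm, 6 mm thick), 90 mm from the hinge line. z is the outward normal of the upper face; x points to the hinge.
- front_left (a joint): How far this sealing-rim section has been pressed home (m): 0 fully raised, 0.010 fully seated, its top then flush with the lid panel. front edge, left corner section (left is +y of the tub). Starts 0 to 4 mm pressed. It slides square to the lid, takes about 8 N of steady push and stays where it is left; it meets a firm stop when seated.
- front_left_top (a point): Centre of the upper face of that section, a flat white plastic strip, part of the rim that frames the grey lid panel, 26 (x) x 79 (y) mm; z square to the face, outward. With the lid shut it lies at x -87, y 81 mm in the tub's frame, 120 mm above the counter when fully raised and 110 mm when seated.
- front_middle (a joint): How far this sealing-rim section has been pressed home (m): 0 fully raised, 0.010 fully seated, its top then flush with the lid panel. front edge, middle section. Starts 0 to 4 mm pressed. It slides square to the lid, takes about 8 N of steady push and stays where it is left; it meets a firm stop when seated.
- front_middle_top (a point): Centre of the upper face of that section, a flat white plastic strip, part of the rim that frames the grey lid panel, 26 (x) x 79 (y) mm; z square to the face, outward. With the lid shut it lies at x -87, y 0 mm in the tub's frame, 120 mm above the counter when fully raised and 110 mm when seated.
- front_right (a joint): How far this sealing-rim section has been pressed home (m): 0 fully raised, 0.010 fully seated, its top then flush with the lid panel. front edge, right corner section. Starts 0 to 4 mm pressed. It slides square to the lid, takes about 8 N of steady push and stays where it is left; it meets a firm stop when seated.
- front_right_top (a point): Centre of the upper face of that section, a flat white plastic strip, part of the rim that frames the grey lid panel, 26 (x) x 79 (y) mm; z square to the face, outward. With the lid shut it lies at x -87, y -81 mm in the tub's frame, 120 mm above the counter when fully raised and 110 mm when seated.
- left_fore (a joint): How far this sealing-rim section has been pressed home (m): 0 fully raised, 0.010 fully seated, its top then flush with the lid panel. left edge, section nearer the front. Starts 0 to 4 mm pressed. It slides square to the lid, takes about 8 N of steady push and stays where it is left; it meets a firm stop when seated.
- left_fore_top (a point): Centre of the upper face of that section, a flat white plastic strip, part of the rim that frames the grey lid panel, 78 (x) x 26 (y) mm; z square to the face, outward. With the lid shut it lies at x -33, y 107.5 mm in the tub's frame, 120 mm above the counter when fully raised and 110 mm when seated.
- left_rear (a joint): How far this sealing-rim section has been pressed home (m): 0 fully raised, 0.010 fully seated, its top then flush with the lid panel. left edge, section nearer the hinge. Starts 0 to 4 mm pressed. It slides square to the lid, takes about 8 N of steady push and stays where it is left; it meets a firm stop when seated.
- left_rear_top (a point): Centre of the upper face of that section, a flat white plastic strip, part of the rim that frames the grey lid panel, 78 (x) x 26 (y) mm; z square to the face, outward. With the lid shut it lies at x 47, y 107.5 mm in the tub's frame, 120 mm above the counter when fully raised and 110 mm when seated.
- right_fore (a joint): How far this sealing-rim section has been pressed home (m): 0 fully raised, 0.010 fully seated, its top then flush with the lid panel. right edge, section nearer the front. Starts 0 to 4 mm pressed. It slides square to the lid, takes about 8 N of steady push and stays where it is left; it meets a firm stop when seated.
- right_fore_top (a point): Centre of the upper face of that section, a flat white plastic strip, part of the rim that frames the grey lid panel, 78 (x) x 26 (y) mm; z square to the face, outward. With the lid shut it lies at x -33, y -107.5 mm in the tub's frame, 120 mm above the counter when fully raised and 110 mm when seated.
- right_rear (a joint): How far this sealing-rim section has been pressed home (m): 0 fully raised, 0.010 fully seated, its top then flush with the lid panel. right edge, section nearer the hinge. Starts 0 to 4 mm pressed. It slides square to the lid, takes about 8 N of steady push and stays where it is left; it meets a firm stop when seated.
- right_rear_top (a point): Centre of the upper face of that section, a flat white plastic strip, part of the rim that frames the grey lid panel, 78 (x) x 26 (y) mm; z square to the face, outward. With the lid shut it lies at x 47, y -107.5 mm in the tub's frame, 120 mm above the counter when fully raised and 110 mm when seated.
- bucket: Small galvanised bucket beside the tub, 86 mm across, 88 mm high (wire bail to 122 mm), loose; origin at the centre of its underside. Leave alone.
- bottle: Clear glass bottle with a white cap beside the tub, 68 mm across, 190 mm high, loose; origin at the centre of its underside. Leave alone. It and the bucket may change sides.
- scoop: Steel scoop with a short wooden handle, 190 mm long along x, 64 mm wide, loose, left of the tub; origin on its underside under the bowl's rear part. Leave alone.

How it is judged (in metres and radians):
On the way:
1. the lid is swung down shut (value of joint lid below 0.04 rad), for 0.2 s.
At the end, for the whole second after the job is handed in: The lid is shut (within 0.04 rad) and each of the seven rim sections is seated (pressed at least 8 of its 10 mm) (value of joint lid below 0.04 rad and value of joint each of front_left, front_middle, front_right, left_fore, left_rear, right_fore, right_rear above 0.008 m); the robot touches nothing.
It fails at once if the bucket is pushed from its place (more than 30 mm) or tipped over (more than 0.5 rad) (distance of bucket from where it was at the start of the episode above 0.03 m or angle between bucket's own z axis and vertical above 0.5 rad).
It fails at once if the bottle is pushed from its place (more than 30 mm) or tipped over (more than 0.5 rad) (distance of bottle from where it was at the start of the episode above 0.03 m or angle between bottle's own z axis and vertical above 0.5 rad).
It fails at once if the scoop is pushed from its place (more than 30 mm) or tipped over (more than 0.5 rad) (distance of scoop from where it was at the start of the episode above 0.03 m or angle between scoop's own z axis and vertical above 0.5 rad).
It also fails if it takes over 61 s, if anything falls off the work surface, if the arm or the gripper's body presses on something with over 40 N, if the wrist force passes 120 N, or if a joint passes its speed limit or range.

## Robot

A 6-joint arm with a two-finger parallel gripper is mounted at the origin on the work surface. World frame = base frame: x ahead of the robot, y to its left, z up, the work surface at z = 0. Lengths are in m, angles in degrees, forces in N, time in s.
With the tool pointing down it reaches from about 0.35 to 0.875 m from the base axis. Payload 4.2 kg.
Tool frame: the origin (TCP) lies between the finger pads; the fingertips stand 25 mm ahead of it and the grasp point (between the pads) lies 6 mm ahead of it (r.tips_ahead is the distance from the TCP to the fingertips, in m); z points along the fingers, y is the direction in which the jaws open and shut (so a half turn about z gives the same grasp; the last joint's range is limited). The gripper opens to 87 mm and grips with 3 to 60 N. Pads are 19 mm wide; open, the fingers measure 117 mm over their backs; the gripper's body (75 mm by 190 mm) begins 51 mm behind the grasp point.
Start: joints at [83.858, 22.042, 0.453, 0, -68.411, -14.817], TCP at [0.224, 0.584, 0.248] pointing down, gripper open.
Joint ranges: [-179.83, 179.83], [-69.29, 118.12], [-61.27, 80.66], [-181.25, 117.63], [-171.15, -9.14], [-177.46, 177.46]. Speed limits (degrees/s): [159.86, 159.86, 180, 180, 180, 180].

## Interface

Orientations are given as a 3x3 rotation matrix whose columns are the frame's x, y, z axes.
In Python, from station import r, vision, finish_job gives the robot as it stands.
- The arm moves only by the shell command python3 -m jog 'ROWS'. ROWS is a JSON object of lists of equal length, an entry for each row: "rot": the turn, a rotation vector about the world's x, y, z in degrees, a list of three; "delta_pos": the shift along the world's x, y, z in mm, a list of three; "grip": the opening in per cent of the stroke, from 0 (shut) to 100 (fully open). A call has 1 to 10 rows; each row shifts and turns the commanded pose from where the row before left it; what a row does not reach is not made up. A row lasts 1/12 s, in which the tool goes at most 41.7 mm and 7.16 degrees, less where a joint would pass 70% of its speed; a pose out of reach is approached as far as the arm can. A call with a gripper value outside its range is refused whole. The fingers move at their own pace and stop on an object; the grip force is fixed at half the most. Time passes only in rows, so rows that do not move let the fingers close. It gives the time, the measured TCP pose, the force and the opening at its end, in the units of the state.
- r.sense(): the state, without advancing time (a new reading comes with each control period).
- vision.capture(name): name is "side" or "top"; returns a dict with "frame" (420x560x3 uint8, red, green, blue), "K" (3x3 intrinsics, pixels), "k1" (the pictures are not rectified: a ray, as slopes to the right and down, at radius r is drawn at 1 + k1 r^2 times it, then the intrinsics apply), "xyz" and "orientation" of the camera in the world. Camera axes: x right, y up, looking along -z (the intrinsics and any distortion apply to the point x, -y, -z); pixel columns grow to the right and rows downward; lengths in m; the calibration is good to about 2 mm. A picture is of the moment at which its call begins. There is no depth.
- finish_job(): hands the job in, once; it reports no verdict.
The state is a dict: "time_s": time; "joints": joint angles; "joint_velocities": joint speeds; "effort": joint torques, N m; "tcp_pos": TCP position; "ee_rot": TCP orientation; "wrist_force": force on the tool from outside, world axes, zero at the start; "moment": the same for the moment, N m; "gripper_width": opening from 0.0 (shut) to 1.0 (fully open).
Only numpy, scipy, OpenCV 4.12 (cv2) and the standard library are available. Lean on these libraries where they do the work, as an engineer would, in place of code of your own. Each camera call takes 0.05 s, during which the arm holds its last target. There are 200 camera calls.

## Working session

There is one attempt and no reset: what is moved stays moved. The work goes in short steps, Python scripts to look and compute and a shell command to move; the robot and the scene stay as the last step left them, time stands still between calls to the robot, and variables do not carry over. Pictures are saved under pics/ and viewed, about 8 in all and at most 12, crops included, and the job is handed in when it is done.

```bash
mkdir -p pics; ls; python3 - <<'E'
from station import r, vision
import cv2
for n in("side","top"):
    c=vision.capture(n); cv2.imwrite(f"pics/{n}0.png",c["frame"][:,:,::-1])
    print(n,c["K"],c["k1"],c["xyz"],c["orientation"])
s=r.sense();print(s)
E
```

```text
pics
side [[526.19918715   0.         277.68088156]
 [  0.         526.19918715 205.40617074]
 [  0.           0.           1.        ]] -0.13809254150784012 [0.47179184 1.06231368 0.97462023] [[-0.99385968  0.0696336  -0.08598891]
 [-0.11030945 -0.68427619  0.7208314 ]
 [-0.00864608  0.72589066  0.68775577]]
top [[542.45546487   0.         280.80175791]
 [  0.         542.45546487 218.19220158]
 [  0.           0.           1.        ]] -0.10194811685999464 [0.23645864 0.09440009 1.52183628] [[ 0.07540397  0.97322814 -0.2171203 ]
 [-0.99714287  0.07260943 -0.02083175]
 [-0.00450907  0.21807076  0.97592254]]
{'time_s': 0.1, 'joints': array([ 8.38591642e+01,  2.20881444e+01,  3.89550663e-01, -2.37046979e-02,
       -6.84116059e+01, -1.48165129e+01]), 'joint_velocities': array([ 0.01849995, -0.07535234,  0.19564896, -0.05939636, -0.04449175,
       -0.06985068]), 'effort': array([ 3.31456658e-05, -3.91687524e+01,  1.87937450e+01,  4.23181459e+00,
        1.34889671e-02, -7.16981094e-05]), 'tcp_pos': array([0.22336199, 0.58321984, 0.24656754]), 'ee_rot': array([[ 9.33792385e-01, -3.57814808e-01, -5.88237566e-04],
       [-3.57815271e-01, -9.33790518e-01, -1.87112737e-03],
       [ 1.20226417e-04,  1.95772487e-03, -9.99998076e-01]]), 'wrist_force': array([ 0.07131496, -0.61401912,  0.35677805]), 'moment': array([-0.02127789,  0.03574949,  0.00396068]), 'gripper_width': 0.9967701509608814}
```

View pics/side0.png

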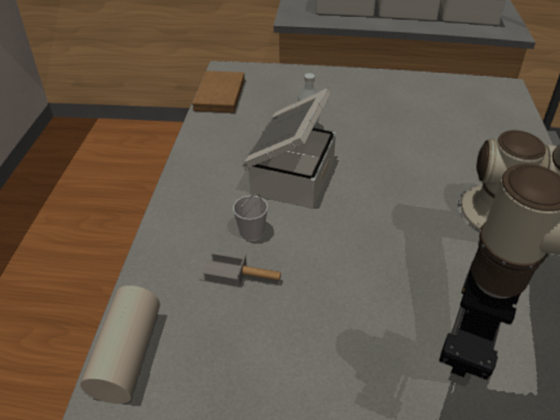

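View pics/top0.png

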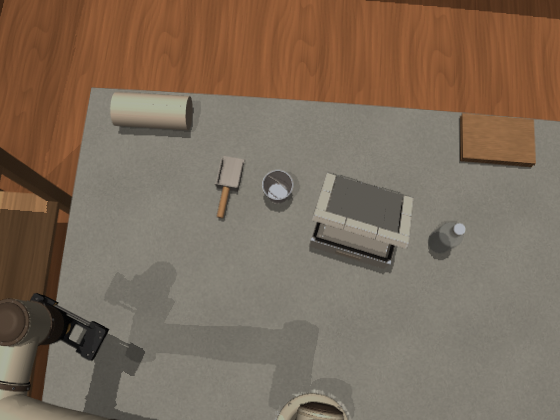

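The side view shows the tub at about (290,165), the bucket at (251,218), the scoop at (240,270) and the bottle at (309,80). In the top view the tub's front gasket edge runs from about (312,250) to (392,262). The lid's front corners are near (316,208) and (408,245), and the rear ones near (328,175) and (412,207). I'll enlarge both.

```bash
python3 - <<'E'
import cv2,numpy as np
t=cv2.imread("pics/top0.png")[160:280,290:430]; s=cv2.imread("pics/side0.png")[80:210,235:345]
def g(im,k,ox,oy):
    im=cv2.resize(im,None,fx=k,fy=k,interpolation=cv2.INTER_CUBIC)
    for x in range(0,im.shape[1]//k,20): cv2.putText(im,str(x+ox),(x*k,10),0,.35,(0,0,255)); cv2.line(im,(x*k,12),(x*k,18),(0,0,255))
    for y in range(0,im.shape[0]//k,20): cv2.putText(im,str(y+oy),(0,y*k+4),0,.35,(0,0,255)); cv2.line(im,(24,y*k),(30,y*k),(0,0,255))
    return im
cv2.imwrite("pics/topc.png",g(t,5,290,160));cv2.imwrite("pics/sidec.png",g(s,4,235,80))
E
```

```text
(no output)
```

View pics/topc.png

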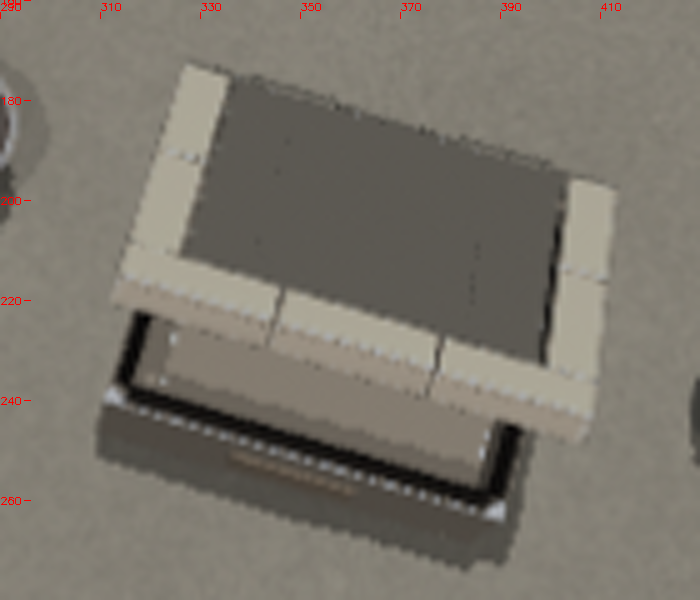

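View pics/sidec.png

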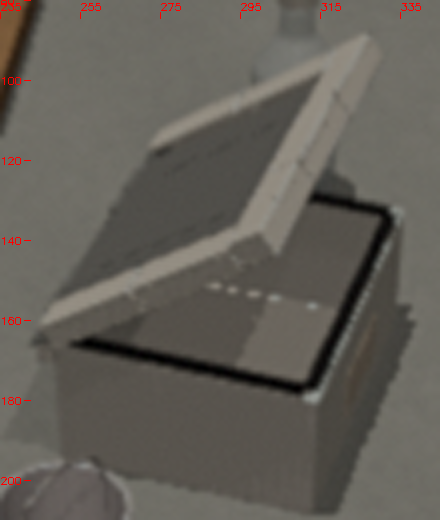

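In the top crop, tub front top corners are at (311,239) and (390.6,262.8), and lid front top corners at (314,215) and (408,243). In the side crop, tub front corners are at (313,179.2) and (335,133.2), lid front corners at (300.5,138.8) and (326.3,89.5), and rear-left rim at (245,162.5). Next I'll fit a pose to these.

```bash
cat > h.py <<'E'
import numpy as np,cv2,json
from scipy.optimize import least_squares
CAM={}
def cam(c): return dict(K=np.array(c["K"]),k1=c["k1"],p=np.array(c["xyz"]),R=np.array(c["orientation"]))
def proj(c,P):
    R=c["R"]@np.diag([1,-1,-1]); q=R.T
    return cv2.projectPoints(np.atleast_2d(P).astype(float),cv2.Rodrigues(q)[0],-q@c["p"],c["K"],np.array([c["k1"],0,0,0,0]))[0][:,0]
def ray(c,uv,z):
    u=cv2.undistortPoints(np.array([[uv]],float),c["K"],np.array([c["k1"],0,0,0,0]))[0,0]
    d=c["R"]@np.array([u[0],-u[1],-1]); return c["p"]+d*(z-c["p"][2])/d[2]
def tub2w(t,P):
    c,s=np.cos(t[2]),np.sin(t[2]); return np.array([t[0]+c*P[0]-s*P[1],t[1]+s*P[0]+c*P[1],P[2]])
def lidp(t,a,x,y,h): # x,y shut coords; h above hinge height
    d=.1-x; return tub2w(t,[.1-d*np.cos(a)+h*np.sin(a)*1.0,y,.104+d*np.sin(a)+h*np.cos(a)])
E
python3 - <<'E'
from h import *
from station import vision
T=cam(vision.capture("top"));S=cam(vision.capture("side"))
obs=[(T,(-.09,.11,.1),(311,239)),(T,(-.09,-.11,.1),(390.6,262.8)),(S,(-.09,.11,.1),(313,179.2)),(S,(-.09,-.11,.1),(335,133.2)),(S,(-.09,.11,0),(313.8,208))]
lo=[(T,(-.1,.12),(314,215)),(T,(-.1,-.12),(408,243)),(S,(-.1,.12),(300.5,138.8)),(S,(-.1,-.12),(326.3,89.5)),(S,(.086,.12),(245,162.5)),(T,(.086,.12),(327.6,173.2))]
def f(p): return np.concatenate([proj(c,tub2w(p,P))[0]-uv for c,P,uv in obs]+[proj(c,lidp(p,p[3],*P,.014))[0]-uv for c,P,uv in lo])
s=least_squares(f,[.6,-.1,0,.7],loss="soft_l1");print(s.x,np.degrees(s.x[2]));print(f(s.x).reshape(-1,2).round(1).tolist())
t=s.x
for x in(-.1,.0):
  for y in(.12,0,-.12):print("lid",x,y,lidp(t,t[3],x,y,.014).round(3))
print("bucket",ray(T,(278,186),.08),"bottle cap",ray(T,(459,230),.19),ray(S,(309.5,76),.19),"scoop",ray(T,(231,170),.02),ray(T,(222,214),.02))
for n,x,y in[("fl",-.087,.081),("fm",-.087,0),("fr",-.087,-.081),("lf",-.033,.1075),("lr",.047,.1075),("rf",-.033,-.1075),("rr",.047,-.1075)]:
  P=tub2w(t,[x,y,.12]);print(n,P.round(3),np.hypot(*P[:2]).round(3))
E
```

```text
[ 0.56483992 -0.08586555 -0.21760701  0.60772103] -12.46796322597783
[[-0.3, 0.5], [-0.2, 0.2], [0.6, 0.3], [-0.3, -1.5], [-1.7, -0.1], [-0.8, 0.8], [0.1, 0.5], [0.3, -0.8], [0.2, -1.1], [-1.5, -2.1], [-0.9, -1.5]]
lid -0.1 0.12 [0.536 0.043 0.23 ]
lid -0.1 0 [ 0.51  -0.074  0.23 ]
lid -0.1 -0.12 [ 0.484 -0.191  0.23 ]
lid 0.0 0.12 [0.616 0.026 0.173]
lid 0.0 0 [ 0.59  -0.091  0.173]
lid 0.0 -0.12 [ 0.564 -0.209  0.173]
bucket [0.64748161 0.13976011 0.08      ] bottle cap [ 0.5357791  -0.32875755  0.19      ] [ 0.53760745 -0.32331726  0.19      ] scoop [0.70265848 0.28131168 0.02      ] [0.57032205 0.29430705 0.02      ]
fl [0.497 0.012 0.12 ] 0.498
fm [ 0.48  -0.067  0.12 ] 0.485
fr [ 0.462 -0.146  0.12 ] 0.485
lf [0.556 0.026 0.12 ] 0.556
lr [0.634 0.009 0.12 ] 0.634
rf [ 0.509 -0.184  0.12 ] 0.542
rr [ 0.588 -0.201  0.12 ] 0.621
```

The fit is consistent to 1–2 px: tub at (0.565,-0.086), yaw -12.5°, lid 0.61 rad. The bucket (0.647,0.140) and bottle (0.536,-0.326) are well clear. I'll move above the lid panel with the fingers shut and the jaw axis along the tub's x.

```bash
python3 -m jog '{"delta_pos":[[17,-35,7],[17,-35,7],[17,-35,7],[17,-35,7],[17,-35,7],[17,-35,7],[17,-35,7],[17,-35,7],[17,-35,7],[17,-35,7]],"rot":[[0,0,-6.8],[0,0,-6.8],[0,0,-6.8],[0,0,-6.8],[0,0,-6.8],[0,0,-6.8],[0,0,-6.8],[0,0,-6.8],[0,0,-6.8],[0,0,-6.8]],"grip":[0,0,0,0,0,0,0,0,0,0]}'
python3 -m jog '{"delta_pos":[[15.8,-34.7,0],[15.8,-34.7,0],[15.8,-34.7,0],[15.8,-34.7,0],[15.8,-34.7,0],[15.8,-34.7,0],[15.8,-34.7,0],[15.8,-34.7,0],[15.8,-34.7,0],[0,0,0]],"rot":[[0,0,-6.8],[0,0,-6.7],[0,0,0],[0,0,0],[0,0,0],[0,0,0],[0,0,0],[0,0,0],[0,0,0],[0,0,0]],"grip":[0,0,0,0,0,0,0,0,0,0]}'
```

```text
time_s: 1.03
tcp_pos: [0.3937, 0.2317, 0.318]
ee_rot: [[0.013, -1.0, 0.0], [-1.0, -0.013, 0.0], [-0.0, -0.0, -1.0]]
wrist_force: [1.1, -0.1, -0.1]
gripper_width: 0.325
time_s: 1.87
tcp_pos: [0.5373, -0.0835, 0.3165]
ee_rot: [[-0.222, -0.975, -0.001], [-0.975, 0.222, -0.001], [0.002, 0.001, -1.0]]
wrist_force: [0.5, 1.1, 0.5]
gripper_width: 0.003
```

```bash
python3 -m jog '{"delta_pos":[[0,1,-25],[0,1,-25],[0,1,-20],[0,1,-12],[0,0,-12],[0,0,-12],[0,0,-12],[0,0,-12],[0,0,-12],[0,0,0]],"rot":[[0,0,0],[0,0,0],[0,0,0],[0,0,0],[0,0,0],[0,0,0],[0,0,0],[0,0,0],[0,0,0],[0,0,0]],"grip":[0,0,0,0,0,0,0,0,0,0]}'
```

```text
time_s: 2.7
tcp_pos: [0.5344, -0.0744, 0.1735]
ee_rot: [[-0.216, -0.976, -0.004], [-0.976, 0.216, 0.0], [0.001, 0.004, -1.0]]
wrist_force: [-0.5, 0.6, -0.1]
gripper_width: 0.007
```

```bash
python3 -m jog '{"delta_pos":[[0,0,-8],[0,0,-8],[0,0,-7],[0,0,-6],[0,0,-4],[0,0,-4],[0,0,-3],[0,0,0]],"rot":[[0,0,0],[0,0,0],[0,0,0],[0,0,0],[0,0,0],[0,0,0],[0,0,0],[0,0,0]],"grip":[0,0,0,0,0,0,0,0]}'
python3 - <<'E'
from h import *
from station import vision
a=vision.capture("side")["frame"][80:240,220:380,::-1];b=vision.capture("top")["frame"][150:310,280:440,::-1]
im=np.hstack([cv2.resize(i,None,fx=2.5,fy=2.5,interpolation=2) for i in(a,b)]);cv2.imwrite("pics/c1.png",im)
E
```

```text
time_s: 3.37
tcp_pos: [0.536, -0.0746, 0.1355]
ee_rot: [[-0.215, -0.977, 0.001], [-0.977, 0.215, -0.0], [0.0, -0.001, -1.0]]
wrist_force: [1.3, -0.2, -0.0]
gripper_width: 0.006
```

View pics/c1.png

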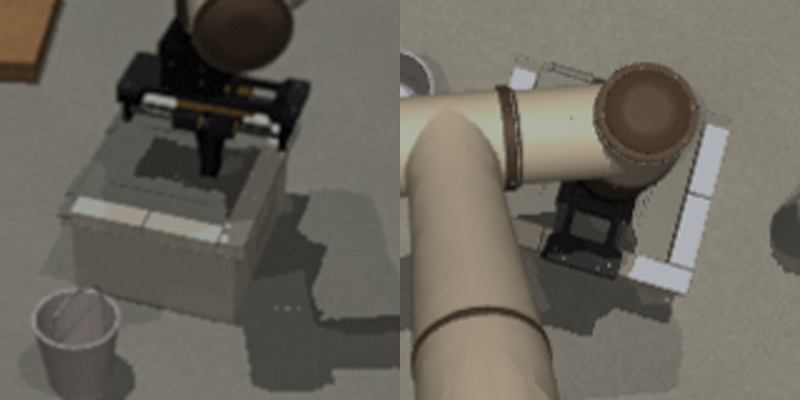

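The lid looks shut, with the tip on the grey panel at side-crop (208,172) and the raised white rim sections visible. I'll press a few mm more to confirm contact.

```bash
python3 -m jog '{"delta_pos":[[0,0,-2],[0,0,-2],[0,0,0]],"rot":[[0,0,0],[0,0,0],[0,0,0]],"grip":[0,0,0]}'
```

```text
time_s: 3.72
tcp_pos: [0.5362, -0.0747, 0.1352]
ee_rot: [[-0.214, -0.977, 0.002], [-0.977, 0.214, -0.001], [0.001, -0.002, -1.0]]
wrist_force: [-7.6, 2.4, 20.4]
gripper_width: 0.008
```

```bash
python3 -m jog '{"delta_pos":[[0,0,20],[0,0,15],[-30,4,0],[-27,4,0],[0,0,-16],[0,0,-8],[0,0,-5],[0,0,-4],[0,0,-3],[0,0,0]],"rot":[[0,0,0],[0,0,0],[0,0,0],[0,0,0],[0,0,0],[0,0,0],[0,0,0],[0,0,0],[0,0,0],[0,0,0]],"grip":[0,0,0,0,0,0,0,0,0,0]}'
```

```text
time_s: 4.55
tcp_pos: [0.4775, -0.0667, 0.1346]
ee_rot: [[-0.214, -0.977, -0.005], [-0.977, 0.214, -0.002], [0.003, 0.005, -1.0]]
wrist_force: [-17.4, 7.0, 36.9]
gripper_width: 0.007
```

```bash
python3 -m jog '{"delta_pos":[[0,0,18],[0,0,14],[-8,-40,0],[-8,-39,0],[0,0,-12],[0,0,-8],[0,0,-5],[0,0,-4],[0,0,-2],[0,0,0]],"rot":[[0,0,0],[0,0,0],[0,0,0],[0,0,0],[0,0,0],[0,0,0],[0,0,0],[0,0,0],[0,0,0],[0,0,0]],"grip":[0,0,0,0,0,0,0,0,0,0]}'
```

```text
time_s: 5.38
tcp_pos: [0.4636, -0.1469, 0.1348]
ee_rot: [[-0.212, -0.977, -0.001], [-0.977, 0.212, -0.005], [0.005, 0.0, -1.0]]
wrist_force: [-7.2, -5.3, 23.3]
gripper_width: 0.006
```

```bash
python3 -m jog '{"delta_pos":[[0,0,18],[0,0,14],[23,-19,0],[23,-18,0],[0,0,-12],[0,0,-8],[0,0,-5],[0,0,-4],[0,0,-3],[0,0,0]],"rot":[[0,0,0],[0,0,0],[0,0,0],[0,0,0],[0,0,0],[0,0,0],[0,0,0],[0,0,0],[0,0,0],[0,0,0]],"grip":[0,0,0,0,0,0,0,0,0,0]}'
python3 -m jog '{"delta_pos":[[0,0,18],[0,0,14],[40,-8,0],[39,-9,0],[0,0,-12],[0,0,-8],[0,0,-5],[0,0,-4],[0,0,-3],[0,0,0]],"rot":[[0,0,0],[0,0,0],[0,0,0],[0,0,0],[0,0,0],[0,0,0],[0,0,0],[0,0,0],[0,0,0],[0,0,0]],"grip":[0,0,0,0,0,0,0,0,0,0]}'
```

```text
time_s: 6.22
tcp_pos: [0.5104, -0.1823, 0.135]
ee_rot: [[-0.212, -0.977, 0.004], [-0.977, 0.212, -0.002], [0.002, -0.004, -1.0]]
wrist_force: [-2.4, 1.1, 17.7]
gripper_width: 0.006
time_s: 7.05
tcp_pos: [0.5891, -0.1987, 0.1352]
ee_rot: [[-0.213, -0.977, 0.005], [-0.977, 0.213, -0.002], [0.0, -0.006, -1.0]]
wrist_force: [0.2, 3.0, 13.2]
gripper_width: 0.004
```

```bash
python3 -m jog '{"delta_pos":[[0,0,22],[0,0,18],[7.5,34.5,0],[7.5,34.5,0],[7.5,34.5,0],[7.5,34.5,0],[7.5,34.5,0],[7.5,34.5,0],[0,0,-10],[0,0,0]],"rot":[[0,0,0],[0,0,0],[0,0,0],[0,0,0],[0,0,0],[0,0,0],[0,0,0],[0,0,0],[0,0,0],[0,0,0]],"grip":[0,0,0,0,0,0,0,0,0,0]}'
python3 -m jog '{"delta_pos":[[0,0,-10],[0,0,-8],[0,0,-5],[0,0,-4],[0,0,-4],[0,0,0]],"rot":[[0,0,0],[0,0,0],[0,0,0],[0,0,0],[0,0,0],[0,0,0]],"grip":[0,0,0,0,0,0]}'
```

```text
time_s: 7.88
tcp_pos: [0.63, 0.0095, 0.159]
ee_rot: [[-0.212, -0.977, -0.006], [-0.977, 0.212, -0.0], [0.002, 0.006, -1.0]]
wrist_force: [-0.2, -1.1, -0.9]
gripper_width: 0.004
time_s: 8.38
tcp_pos: [0.6317, 0.0064, 0.1351]
ee_rot: [[-0.216, -0.976, -0.001], [-0.976, 0.216, -0.001], [0.001, 0.0, -1.0]]
wrist_force: [-10.7, 4.4, 21.9]
gripper_width: 0.003
```

```bash
python3 -m jog '{"delta_pos":[[0,0,18],[0,0,14],[-38,10,0],[-38,9,0],[0,0,-12],[0,0,-8],[0,0,-5],[0,0,-4],[0,0,-3],[0,0,0]],"rot":[[0,0,0],[0,0,0],[0,0,0],[0,0,0],[0,0,0],[0,0,0],[0,0,0],[0,0,0],[0,0,0],[0,0,0]],"grip":[0,0,0,0,0,0,0,0,0,0]}'
python3 -m jog '{"delta_pos":[[0,0,18],[0,0,14],[-30,-7,0],[-29,-7,0],[0,0,-12],[0,0,-8],[0,0,-5],[0,0,-4],[0,0,-3],[0,0,0]],"rot":[[0,0,0],[0,0,0],[0,0,0],[0,0,0],[0,0,0],[0,0,0],[0,0,0],[0,0,0],[0,0,0],[0,0,0]],"grip":[0,0,0,0,0,0,0,0,0,0]}'
```

```text
time_s: 9.22
tcp_pos: [0.5553, 0.0252, 0.1348]
ee_rot: [[-0.216, -0.976, -0.005], [-0.976, 0.216, -0.003], [0.004, 0.004, -1.0]]
wrist_force: [-16.9, 3.6, 31.4]
gripper_width: 0.002
time_s: 10.05
tcp_pos: [0.4974, 0.0113, 0.1345]
ee_rot: [[-0.214, -0.977, -0.004], [-0.977, 0.214, -0.004], [0.005, 0.004, -1.0]]
wrist_force: [-16.6, 1.2, 35.7]
gripper_width: 0.007
```

All seven ended at flush height against a firm stop. I'll lift and move clear to check.

```bash
python3 -m jog '{"delta_pos":[[0,0,30],[0,0,40],[0,0,40],[-10,38,10],[-10,38,0],[-10,38,0],[-10,38,0],[-10,38,0],[-10,38,0],[-10,38,0]],"rot":[[0,0,0],[0,0,0],[0,0,0],[0,0,0],[0,0,0],[0,0,0],[0,0,0],[0,0,0],[0,0,0],[0,0,0]],"grip":[0,0,0,0,0,0,0,0,0,0]}'
python3 -m jog '{"delta_pos":[[0,38,0],[0,38,0],[0,0,0],[0,0,0]],"rot":[[0,0,0],[0,0,0],[0,0,0],[0,0,0]],"grip":[0,0,0,0]}'
python3 - <<'E'
from h import *
from station import vision
a=vision.capture("side")["frame"][60:220,220:340,::-1];b=vision.capture("top")["frame"][150:310,290:430,::-1]
im=np.hstack([cv2.resize(i,None,fx=3,fy=3,interpolation=2) for i in(a,b)]);cv2.imwrite("pics/c2.png",im)
E
```

```text
time_s: 10.88
tcp_pos: [0.4284, 0.2808, 0.25]
ee_rot: [[-0.216, -0.976, 0.0], [-0.976, 0.216, -0.0], [0.0, -0.001, -1.0]]
wrist_force: [1.2, -0.1, 0.9]
gripper_width: 0.005
time_s: 11.22
tcp_pos: [0.4286, 0.3567, 0.2488]
ee_rot: [[-0.214, -0.977, -0.001], [-0.977, 0.214, -0.002], [0.002, 0.0, -1.0]]
wrist_force: [0.1, 0.5, -0.6]
gripper_width: 0.006
```

View pics/c2.png

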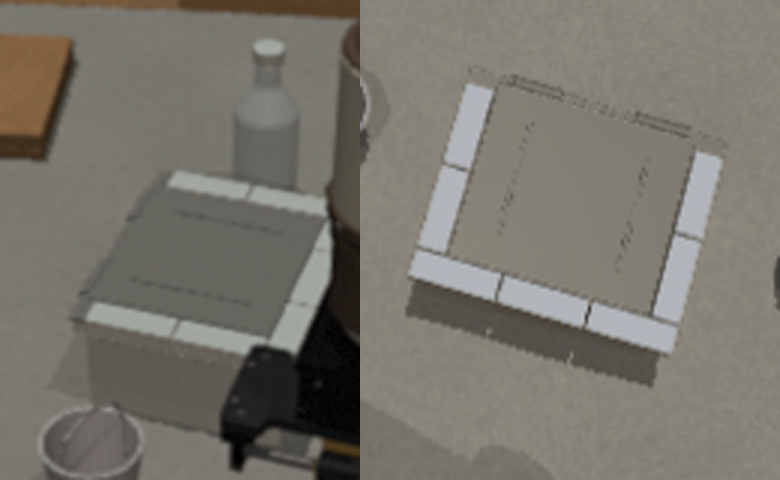

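The lid lies flat, with all seven sections level with the panel. The bucket and bottle are upright and the robot is clear, so I'm handing in.

```bash
python3 -c "
from station import finish_job
print(finish_job())"
```

```text
the job is handed in; nothing more can be done
None
```

The lid is shut and all seven rim sections are pressed home. I handed the job in at about 11.3 s of the 61 s limit; it reports no verdict.

- **Lid:** I swung it down with the closed fingertips on the grey panel. It stopped firmly, with about 20 N on the wrist, at the shut height of 110 mm.
- **Rim sections:** Each press ended with the fingertips about 109.5–110.2 mm above the counter, which is flush. Vertical force at the stop was 13–37 N. The right rear section had the weakest stop at 13 N, but its height was right.
- **Final pictures:** The lid is flat and all seven sections are level with it. The bottle is upright and the bucket appears in place. The scoop was outside the last crops, so I didn't check it at the end; the arm stayed about 0.2 m above the counter when it moved back on that side.
- **Robot:** It stands clear of everything, with wrist force near zero.

No check failed or disagreed.

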